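# Square up a printer frame corner with a printed try square

## Task

Pick up the magenta square and hold it down in the inside corner of the printer frame, flush along the fixed silver rail and against the blue side rail, so that it pushes the leaning side rail out until both rails sit against the square without a gap; move the side rail only with the square. Then take the square away, leaving the corner square, and lay it (do not drop it) flat on the middle of the cork mat and let go. Leave the spool, carton, jar and scraper where they are.

Things in the scene. Friction and masses are not known exactly. Their poses are not given: they have to be found in the camera images.
- square_grip (a point): Centre of the grip rib of the loose magenta right-angle square (150 g), 55 mm above its underside. Rib: 18 mm thick, 60 long, 10 to 76 mm above the underside. The square's straight outer edges run along +x and +y and would meet at (-40, -40) mm from here. The rib is thin along the x+y diagonal and long across it: grip it by closing along the diagonal. z up.
- square_corner (a point): Where the outer edges of the magenta square would meet, at its underside; same axes as square_grip. The two working edges run from 12 to 120 mm from here along +x and +y (the corner's tip is cut away by 12 mm). Legs 22 mm wide, 16 mm thick. The grip rib stands at (40, 40) mm.
- frame_corner (a point): Inside corner and pivot of the printer frame, on top of its 10 mm board; z up. The fixed silver rail's inside face runs from here 168 mm along +x (rail on its -y side, 30 wide, 30 high, bolts to 39 mm). The blue side rail should lie along +y, inside face through here. The square goes in the +x, +y quarter, axes parallel to these, its corner here, its grip then at (40, 40) mm.
- frame: Plywood board, 260 x 260 x 10 mm, fixed to the desk, that carries the two rails; origin at the centre of its underside, axes as frame_corner, which lies at (-80, -80, 10) mm.
- side_rail (a joint): Angle of the blue side rail about the vertical pivot at frame_corner: 0 = square to the fixed rail; positive = leaning in over the +x, +y quarter (free end off by 168 mm x sin); negative = opened too far. Stiff (0.6 N m of friction, about 5 N at 120 mm from the pivot), no spring, stays where left. Starts at 0.07 to 0.17.
- side_rail_end (a point): Free end of the blue side rail's inside face, 168 mm from the pivot, 15 mm above the board; +y points along the rail away from the pivot. The rail is 30 mm wide and 30 mm high.
- mat: Cork mat 180 x 180 x 4 mm, fixed on the desk; origin at the centre of its underside. The square lies on it at the start and goes back on it.
- spool: Bystander: black spool of orange filament lying flat, 140 mm diameter, 55 mm high; origin at the centre of its underside.
- carton: Bystander: small cardboard carton 100 x 150 x 60 mm; origin at the centre of its underside.
- jar: Bystander: jar with a yellow cap, 60 mm diameter, 90 mm high; origin at the centre of its underside.
- scraper: Bystander: print scraper 180 mm long, lying on the desk along its x, handle to -x.
Mind the look-alikes: they are no part of the job. Of the things that look like the part that bears square_grip, the largest one is meant.

How it is judged:
By the outcome, as a careful person would: the job done as asked, in the order asked, and still so for the second after the job is handed in, with the robot touching nothing.
It also fails if it takes over 72 s, if anything falls off the work surface, if the arm or the gripper's body presses on something with over 40 N, if the wrist force passes 120 N, or if a joint passes its speed limit or range.

## Robot

A 7-joint arm with a two-finger parallel gripper is mounted at the origin on the work surface. World frame = base frame: x ahead of the robot, y to its left, z up, the work surface at z = 0. Lengths are in m, angles in rad, forces in N, time in s.
With the tool pointing down it reaches from about 0.4 to 0.85 m from the base axis. Payload 10.4 kg.
Tool frame: the origin (TCP) lies at the very end of the fingers, on their centre line; the grasp point (between the pads) lies 19 mm behind it; z points along the fingers, y is the direction in which the jaws open and shut (so a half turn about z gives the same grasp; the last joint's range is limited). The gripper opens to 85 mm and grips with 20 to 120 N. Pads are 22 mm wide; open, the fingers measure 114 mm over their backs; the gripper's body (76 mm by 85 mm) begins 54 mm behind the grasp point. The pads swing forward as they close: fully open they stand 13 mm farther back than shut.
Start: joints at [-1.352, 0.332, -0.065, 1.46, 0.022, 1.35, -0.088], TCP at [0.15, 0.607, 0.231] pointing down, gripper open.
Joint ranges: [-2.6, 2.6], [-0.5, 2.12], [-1.47, 1.34], [0.16, 2.42], [-1.27, 4.41], [0.06, 2.06], [-2.6, 2.6]. Speed limits (rad/s): [2.22, 2.22, 2.79, 2.79, 3.14, 3.14, 3.14].

## Interface

Orientations are given as a unit quaternion [x, y, z, w].
In Python, from workcell import manip gives the robot as it stands.
- The arm moves only by the tool arm_command, never from a script. Its arguments are lists of equal length, an entry for each row: "slide": the shift along the tool's x, y, z in mm, a list of three; "turn": the turn about the tool's z in degrees; "grip": the closure, from 0 (fully open) to 1 (shut). In form: {"slide": [[tx, ty, tz], ...], "turn": [turn, ...], "grip": [grip, ...]}. A call has 1 to 10 rows; each row shifts and turns the commanded pose from where the row before left it, along the tool's axes as they then stand; what a row does not reach is not made up. A row lasts 1/12 s, in which the tool goes at most 41.7 mm and 7.16 degrees, less where a joint would pass 70% of its speed; a pose out of reach is approached as far as the arm can. A call with a gripper value outside its range is refused whole. The fingers move at their own pace and stop on an object; "newtons" is the grip in N (left out, the last holds). Time passes only in rows, so rows that do not move let the fingers close. It gives the time, the measured TCP pose, the force and the opening at its end, in the units of the state.
- manip.get_obs(): the state, without advancing time (a new reading comes with each control period).
- manip.camera(name): name is "scene" or "top" or "wrist"; returns the picture (400x640x3 uint8, blue, green, red); there is no depth.
- manip.camera_info(name): a dict with "fx", "fy", "cx", "cy" (pixels), "rvec" (rotation vector, rad) and "tvec" (3), from world to camera coordinates, as OpenCV has them. Camera axes: x right, y down, z forward; pixel columns grow to the right and rows downward; lengths in m; the calibration is good to about 2 mm. A picture is of the moment at which its call begins: read the wrist's pose just before it. camera_info takes no time and is no camera call; for the wrist camera it gives the pose at the moment of the call.
- manip.hand_in(): hands the job in, once; it reports no verdict.
Trained networks look in the newest picture that a camera, given by its name, has taken for a name from the list of things; names that differ only in an ending like _2 or _b are one class to them, and where a whole thing is asked for, a point or a joint stands for the part that bears it (a point fixed in the world has none). Each returns a list of dicts, best first, with "score" (0 to 1); they miss things now and then, are a little off and sometimes report something else, mostly with a low value. They report only what shows in the picture. A call takes as long as a camera call. They do not tell look-alikes from the thing itself.
- manip.cut_out(target, camera): "pixels" (400x640 bool, what is visible of it).
- manip.tip_of(target, camera): "xyz" ([x, y, z] in m, in the coordinates of the camera as it stood for that picture, good to about 4 mm: a listed point, or the origin of a listed thing).
The state is a dict: "clock": time; "joint_pos": joint angles; "joint_velocities": joint speeds; "tau": joint torques, N m; "position": TCP position; "ee_rot": TCP orientation; "ft_force": force on the tool from outside, world axes, zero at the start; "torque": the same for the moment, N m; "grip_width": opening from 0.0 (shut) to 1.0 (fully open).
Only numpy, scipy, OpenCV 4.12 (cv2) and the standard library are available. Lean on these libraries where they do the work, as an engineer would, in place of code of your own. Each camera call takes 0.05 s, during which the arm holds its last target.

## Working session

There is one attempt and no reset: what is moved stays moved. The work goes in short steps, Python scripts to look and compute and a tool call to move; the robot and the scene stay as the last step left them, time stands still between calls to the robot, and variables do not carry over. Pictures are saved under pics/ and viewed, and the job is handed in when it is done.

Besides the shell and the picture viewer there is one more tool, called after "Emit:" as a command line: name --pt "numbers of a row" for each row, then --argument value for the rest. arm_command: Moves the arm, as the interface text tells. Its arguments: {"type":"object","properties":{"slide":{"type":"array","items":{"type":"array","items":{"type":"number"}}},"turn":{"type":"array","items":{"type":"number"}},"grip":{"type":"array","items":{"type":"number"}},"newtons":{"type":"number"}},"required":["slide","turn","grip"]}

```bash
ls; mkdir -p pics; python3 - <<'E'
from workcell import manip
import cv2
print(manip.get_obs())
for n in ("scene","top","wrist"):
    cv2.imwrite(f"pics/a_{n}.png",manip.camera(n)); print(n,manip.camera_info(n))
E
```

```text
pics
{'clock': 0.0, 'joint_pos': array([-1.35161003,  0.33284302, -0.06469966,  1.46097916,  0.0215762 ,
        1.34990884, -0.08848598]), 'joint_velocities': array([ 4.70456854e-04,  8.03181781e-06, -1.58954944e-03,  1.03494850e-03,
        1.22233041e-03,  3.79962570e-05, -1.59138992e-03]), 'tau': array([-5.93263521e-04, -6.25450802e+01,  4.87452617e-02, -3.91599226e+01,
        1.60555495e-02,  9.85652790e-03, -4.29557531e-05]), 'position': array([0.14955262, 0.60643568, 0.23051588]), 'ee_rot': array([ 1.20583838e-01,  9.92702884e-01, -7.19137919e-04, -6.39111306e-05]), 'ft_force': array([0.14990934, 0.97929961, 0.51237674]), 'torque': array([ 0.0124178 , -0.00795789,  0.02346491]), 'grip_width': 1.0004794492027473}
scene {'fx': 501.94104796075834, 'fy': 501.94104796075834, 'cx': 318.60791834681504, 'cy': 196.65735869431782, 'rvec': array([ 1.57244198,  1.76111522, -0.88692837]), 'tvec': array([ 0.07671967, -0.28119096,  2.23373882])}
top {'fx': 428.1245276030724, 'fy': 428.1245276030724, 'cx': 317.9853656924809, 'cy': 201.89566712745807, 'rvec': array([ 2.20831401, -1.95297369,  0.25021808]), 'tvec': array([-0.08064974,  0.58468938,  1.38482659])}
wrist {'fx': 290.98784336950365, 'fy': 290.98784336950365, 'cx': 317.45516899661004, 'cy': 208.32334857152102, 'rvec': array([-2.29780947, -1.80092432, -0.24273256]), 'tvec': array([-0.62334791, -0.03497292,  0.37755647])}
```

View pics/a_scene.png

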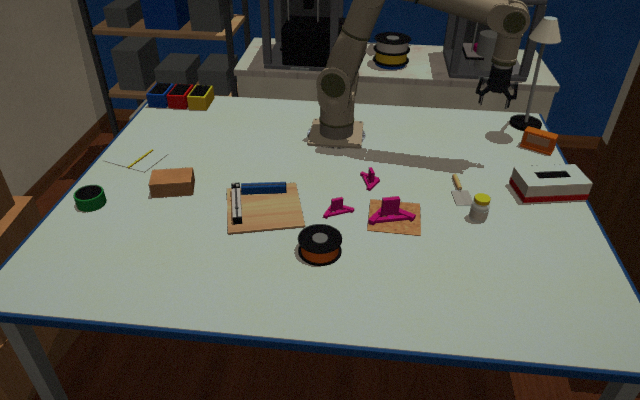

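View pics/a_top.png

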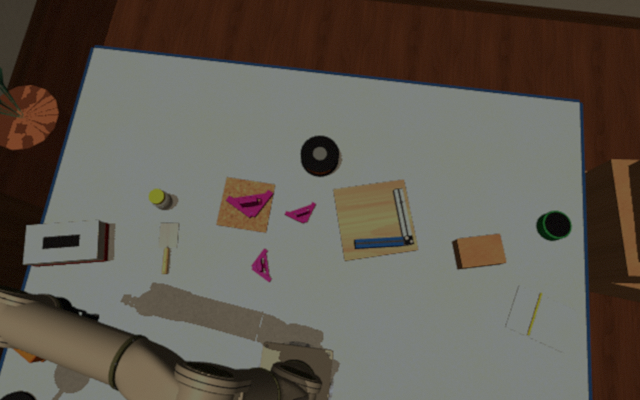

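View pics/a_wrist.png

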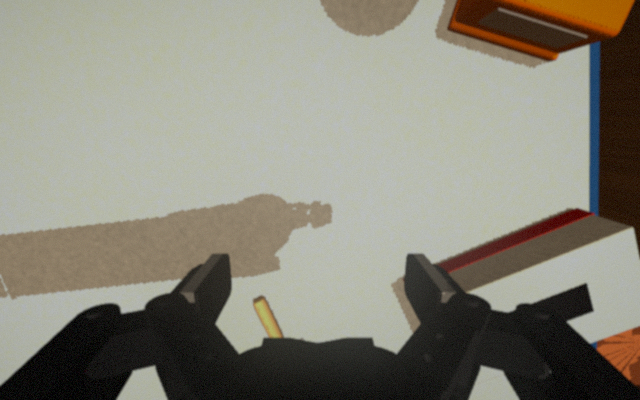

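```bash
cat > h.py <<'E'
import numpy as np, cv2
from scipy.spatial.transform import Rotation as R
from workcell import manip
def T(ci):
    return R.from_rotvec(ci["rvec"]).as_matrix(), np.array(ci["tvec"])
def ray(ci,px,z):
    M,t=T(ci); c=-M.T@t
    d=M.T@np.array([(px[0]-ci["cx"])/ci["fx"],(px[1]-ci["cy"])/ci["fy"],1.])
    return c+d*(z-c[2])/d[2]
def proj(ci,P):
    M,t=T(ci); p=(M@np.atleast_2d(P).T).T+t
    return np.c_[p[:,0]/p[:,2]*ci["fx"]+ci["cx"],p[:,1]/p[:,2]*ci["fy"]+ci["cy"]]
def toworld(ci,xyz):
    M,t=T(ci); return M.T@(np.array(xyz)-t)
E
python3 - <<'E'
from h import *
im=manip.camera("top"); ci=manip.camera_info("top")
cv2.imwrite("pics/b1.png",cv2.resize(im[160:280,210:340],None,fx=6,fy=5,interpolation=cv2.INTER_CUBIC)[:600])
cv2.imwrite("pics/b2.png",cv2.resize(im[165:275,320:430],None,fx=5,fy=5,interpolation=cv2.INTER_CUBIC))
for n in ["square_grip","square_corner","frame_corner","side_rail_end","frame","mat","spool","carton","jar","scraper"]:
    for d in manip.tip_of(n,"top")[:3]: print(n,round(d["score"],2),toworld(ci,d["xyz"]).round(4),proj(ci,toworld(ci,d["xyz"])).round(0)[0])
print(manip.get_obs()["clock"])
E
```

```text
square_grip 0.78 [0.5597 0.0413 0.0388] [303. 211.]
square_grip 0.6 [0.3601 0.1621 0.035 ] [259. 264.]
square_grip 0.57 [0.5691 0.2277 0.0553] [249. 201.]
square_corner 0.83 [ 0.5191  0.0252 -0.0021] [306. 225.]
square_corner 0.78 [0.5118 0.2155 0.0006] [252. 221.]
square_corner 0.78 [ 0.348   0.197  -0.0022] [250. 268.]
frame_corner 0.9 [ 0.5136 -0.3097  0.0108] [401. 238.]
side_rail_end 0.76 [ 0.4827 -0.1477  0.024 ] [354. 240.]
side_rail_end 0.66 [ 0.7738  0.0064 -0.0012] [320. 158.]
frame 0.75 [ 0.5703 -0.2168  0.0026] [376. 219.]
frame 0.68 [0.3875 0.4962 0.001 ] [167. 246.]
mat 0.6 [ 0.569   0.2507 -0.0037] [245. 204.]
spool 0.87 [ 7.728e-01  9.600e-03 -7.000e-04] [319. 159.]
carton 0.92 [ 0.493  -0.5739 -0.0009] [475. 253.]
jar 0.91 [0.5417 0.5393 0.0013] [164. 202.]
scraper 0.87 [0.3842 0.495  0.0017] [167. 247.]
scraper 0.27 [0.5408 0.5386 0.0029] [164. 202.]
0.7
```

```bash
python3 - <<'E'
from h import *
im=manip.camera("scene"); ci=manip.camera_info("scene")
cv2.imwrite("pics/b3.png",cv2.resize(im[160:270,220:440],None,fx=3.6,fy=3.6,interpolation=cv2.INTER_CUBIC))
for n in ["square_grip","square_corner","frame_corner","side_rail_end","mat"]:
    for d in manip.tip_of(n,"scene")[:3]: print(n,round(d["score"],2),toworld(ci,d["xyz"]).round(4),proj(ci,toworld(ci,d["xyz"])).round(0)[0])
E
```

```text
square_grip 0.9 [0.556  0.049  0.0413] [337. 201.]
square_grip 0.61 [0.5681 0.2342 0.0618] [391. 202.]
square_grip 0.58 [0.3576 0.1628 0.0409] [371. 172.]
square_corner 0.68 [3.474e-01 2.026e-01 2.000e-04] [381. 180.]
square_corner 0.64 [ 0.5243  0.0289 -0.0019] [332. 205.]
square_corner 0.55 [0.5701 0.2472 0.001 ] [393. 216.]
frame_corner 0.9 [ 0.5159 -0.3118  0.0111] [240. 194.]
side_rail_end 0.67 [ 0.4859 -0.1451  0.026 ] [286. 189.]
mat 0.95 [0.5675 0.2465 0.0011] [393. 216.]
```

View pics/b1.png

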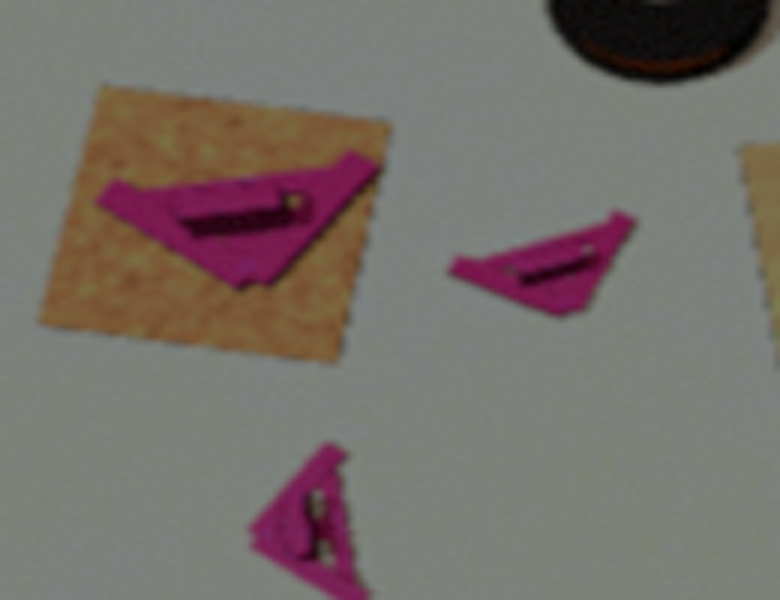

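View pics/b2.png

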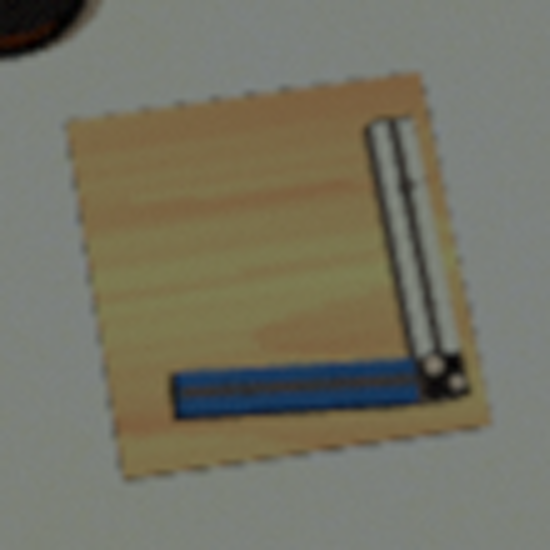

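View pics/b3.png

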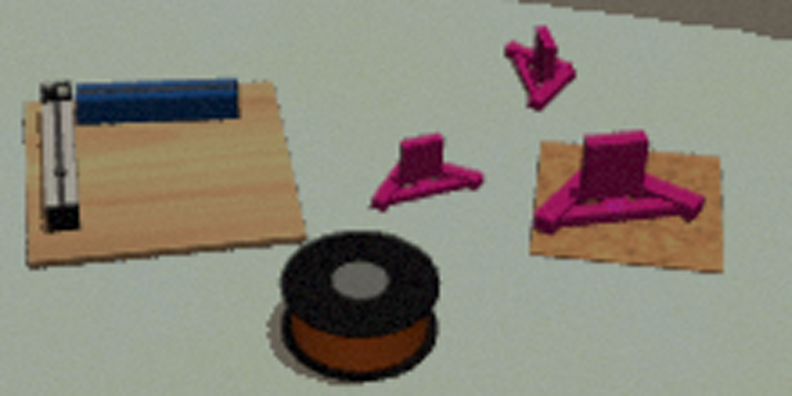

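```bash
cat >> h.py <<'E'
def go(p,yaw=None,o=None):
    """tool-frame deltas: slide mm, turn deg, from commanded=measured pose; yaw= world angle of tool y axis (mod 180)"""
    o=o or manip.get_obs(); r=R.from_quat(o["ee_rot"]); d=np.array(p)-o["position"]
    m=r.as_matrix(); ty=np.degrees(np.arctan2(m[1,1],m[0,1]))
    print("pos",o["position"].round(4),"ty",ty.round(2),"z",m[:,2].round(4),"t",o["clock"].round(2),"F",np.array(o["ft_force"]).round(1),"w",round(o["grip_width"],3))
    tl=m.T@d*1000; print("slide",tl.round(1),"dist",np.linalg.norm(tl).round(1))
    if yaw is not None:
        e=(np.degrees(yaw)-ty+90)%180-90; print("turn (tool z is down: sign flipped)",(-e).round(2), "alt",(-(e-180*np.sign(e))).round(1))
E
python3 - <<'E'
from h import *
o=manip.get_obs(); ci=manip.camera_info("wrist"); M,t=T(ci); c=-M.T@t
m=R.from_quat(o["ee_rot"]).as_matrix()
print("cam in tool",m.T@(c-o["position"]),"axes in tool\n",(m.T@M.T).round(3)); print(m.round(3))
ct=manip.camera_info("top")
# frame: board corners (crop/5 + offset 320,165)
f=lambda x,y,z:ray(ct,(320+x/5,165+y/5),z)
B=[f(67,120,.01),f(420,73,.01),f(490,425,.01),f(123,478,.01)]; print(np.array(B).round(4))
print("mean",np.mean(B,0))
for i in range(4):
    d=B[(i+1)%4]-B[i]; print(np.linalg.norm(d).round(4),np.degrees(np.arctan2(d[1],d[0])).round(2))
g=lambda x,y,z:ray(ct,(210+x/6,160+y/5),z)
B=[g(98,85,.004),g(392,123,.004),g(340,362,.004),g(40,323,.004)]; print(np.array(B).round(4),np.mean(B,0))
print("legs",[g(*q,.02).round(4) for q in [(380,170),(97,198),(262,290),(235,290)]])
go([0.5,0.235,0.27],0)
E
```

```text
cam in tool [ 0.06688723 -0.00121812 -0.14201717] axes in tool
 [[ 0.    -0.964 -0.266]
 [ 1.     0.     0.   ]
 [-0.    -0.266  0.964]]
[[-0.971  0.239 -0.   ]
 [ 0.239  0.971  0.   ]
 [ 0.     0.    -1.   ]]
[[ 0.6604 -0.056   0.01  ]
 [ 0.7268 -0.305   0.01  ]
 [ 0.4781 -0.3717  0.01  ]
 [ 0.4106 -0.1231  0.01  ]]
mean [ 0.56899719 -0.21395442  0.01      ]
0.2578 -75.06
0.2575 -165.0
0.2576 105.19
0.2586 15.05
[[0.6593 0.3341 0.004 ]
 [0.6527 0.1538 0.004 ]
 [0.476  0.1585 0.004 ]
 [0.482  0.3373 0.004 ]] [0.56751199 0.24591699 0.004     ]
legs [array([0.6129, 0.1536, 0.02  ]), array([0.5721, 0.316 , 0.02  ]), array([0.5183, 0.2091, 0.02  ]), array([0.5164, 0.2247, 0.02  ])]Traceback (most recent call last):
  File "<stdin>", line 15, in <module>
  File "h.py", line 19, in go
    print("pos",o["position"].round(4),"ty",ty.round(2),"z",m[:,2].round(4),"t",o["clock"].round(2),"F",np.array(o["ft_force"]).round(1),"w",round(o["grip_width"],3))
                                                                                ^^^^^^^^^^^^^^^^
AttributeError: 'float' object has no attribute 'round'
```

```bash
sed -i 's/o\["clock"\].round(2)/round(o["clock"],2)/; s/np.linalg.norm(tl).round(1)/round(float(np.linalg.norm(tl)),1)/' h.py; python3 - <<'E'
from h import *
go([0.55,0.235,0.24],np.radians(13.5))
E
```

```text
pos [0.1496 0.6068 0.2313] ty 76.15 z [-0.e+00  1.e-04 -1.e+00] t 1.0 F [0.8 0.5 1. ] w 0.999
slide [-477.8 -265.1   -8.7] dist 546.5
turn (tool z is down: sign flipped) 62.65 alt -117.4
```

Emit:
arm_command --pt "-34 -19 0" --pt "-34 -19 0" --pt "-34 -19 0" --pt "-34 -19 0" --pt "-34 -19 0" --pt "-34 -19 0" --pt "-34 -19 0" --pt "-34 -19 0" --pt "-34 -19 0" --pt "-34 -19 0" --turn '[0, 0, 0, 0, 0, 0, 0, 0, 0, 0]' --grip '[0, 0, 0, 0, 0, 0, 0, 0, 0, 0]'

```text
clock: 1.83
position: [0.4354, 0.3394, 0.2317]
ee_rot: [0.121, 0.993, 0.0, 0.0]
ft_force: [1.9, 1.5, -0.2]
grip_width: 0.998
```

Emit:
arm_command --pt "-34 -19 0" --pt "-34 -19 0" --pt "-34 -19 0" --pt "-34 -19 0" --turn '[0, 0, 0, 0]' --grip '[0, 0, 0, 0]'

```text
clock: 2.17
position: [0.5493, 0.2331, 0.2316]
ee_rot: [0.121, 0.993, 0.0, 0.0]
ft_force: [0.7, 1.3, 0.0]
grip_width: 1.0
```

Emit:
arm_command --pt "0 0 0" --pt "0 0 0" --pt "0 0 0" --pt "0 0 0" --pt "0 0 0" --pt "0 0 0" --pt "0 0 0" --pt "0 0 0" --pt "0 0 0" --pt "0 0 0" --turn '[7, 7, 7, 7, 7, 7, 7, 7, 6.5, 0]' --grip '[0, 0, 0, 0, 0, 0, 0, 0, 0, 0]'

```text
clock: 3.0
position: [0.5481, 0.2347, 0.2313]
ee_rot: [0.62, 0.784, 0.0, -0.0]
ft_force: [0.9, -0.5, 0.0]
grip_width: 1.001
```

```bash
python3 - <<'E'
from h import *
go([0.55,0.235,0.24],np.radians(13.5))
ci=manip.camera_info("wrist"); im=manip.camera("wrist"); cv2.imwrite("pics/c1.png",im)
np.save("c1.npy",im)
for n in ["square_grip","square_corner","mat"]:
    for d in manip.tip_of(n,"wrist")[:3]: print(n,round(d["score"],2),toworld(ci,d["xyz"]).round(4),proj(ci,toworld(ci,d["xyz"])).round(0)[0])
E
```

```text
pos [0.5481 0.2347 0.2313] ty 13.34 z [ 0.e+00  1.e-04 -1.e+00] t 3.0 F [ 0.9 -0.5  0. ] w 1.001
slide [-0.2  2.  -8.7] dist 8.9
turn (tool z is down: sign flipped) -0.16 alt 179.8
square_grip 0.74 [0.5585 0.0449 0.0376] [293. 324.]
square_grip 0.64 [0.5665 0.2294 0.0563] [333. 198.]
square_grip 0.57 [0.36   0.1603 0.0362] [151. 210.]
square_corner 0.92 [0.511  0.2154 0.0039] [286. 189.]
square_corner 0.87 [ 0.5207  0.0228 -0.0048] [267. 312.]
square_corner 0.84 [ 0.35    0.2011 -0.002 ] [162. 171.]
mat 0.89 [5.689e-01 2.474e-01 5.000e-04] [336. 175.]
mat 0.28 [0.5124 0.2145 0.0028] [287. 190.]
```

View pics/c1.png

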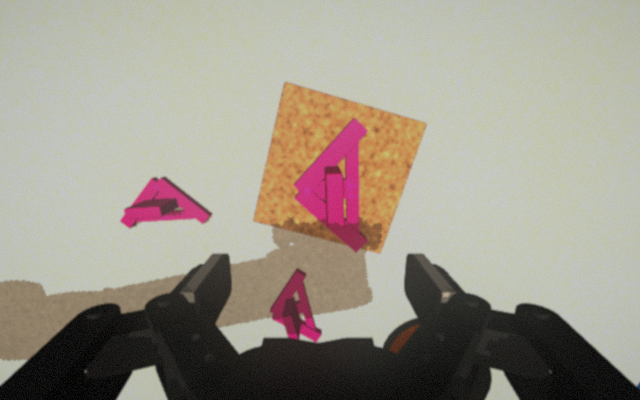

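```bash
python3 - <<'E'
from h import *
im=np.load("c1.npy"); ci=manip.camera_info("wrist")
c=cv2.resize(im[100:260,270:410],None,fx=3.75,fy=3.75,interpolation=cv2.INTER_CUBIC)
# overlay a candidate
yaw=np.radians(-31.5); 
def sq(cor,yaw,img,s,off):
    Rz=np.array([[np.cos(yaw),-np.sin(yaw)],[np.sin(yaw),np.cos(yaw)]])
    def P(x,y,z): 
        q=Rz@np.array([x,y]); return [cor[0]+q[0],cor[1]+q[1],cor[2]+z]
    L=[([12,0],[120,0]),([0,12],[0,120]),([120,0],[120,22]),([0,120],[22,120]),([12,0],[0,12])]
    for z in (0,.016):
        for a,b in L:
            p=proj(ci,[P(a[0]/1e3,a[1]/1e3,z),P(b[0]/1e3,b[1]/1e3,z)])
            p=((p-off)*s+s/2-.5).round().astype(int); cv2.line(img,tuple(p[0].tolist()),tuple(p[1].tolist()),(0,255,0) if z else (255,255,0),1)
    g=[]
    for u,v in [(9,30),(-9,30),(-9,-30),(9,-30)]:
        e=np.array([1,1])/2**.5; n=np.array([-1,1])/2**.5; q=np.array([40,40])+u*e+v*n; g.append(P(q[0]/1e3,q[1]/1e3,.076))
    p=((proj(ci,g)-off)*s+s/2-.5).round().astype(int); cv2.polylines(img,[p.reshape(-1,1,2)],True,(255,0,0),1)
sq([0.512,0.2155,0.004],yaw,c,3.75,np.array([270,100]))
cv2.imwrite("pics/c2.png",c)
E
```

```text
(no output)
```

View pics/c2.png

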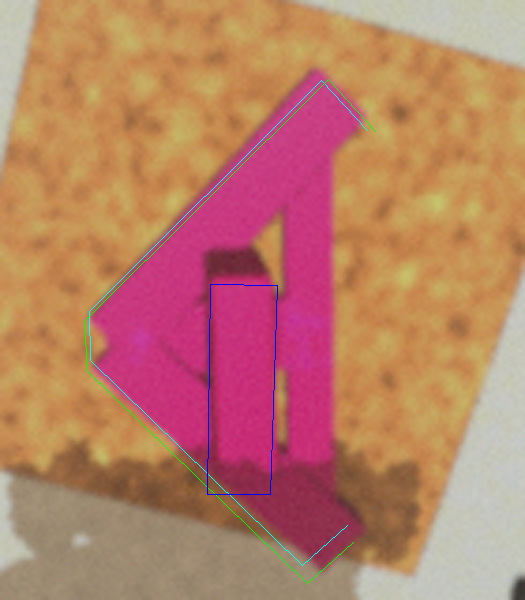

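```bash
python3 - <<'E'
from h import *
from scipy.optimize import least_squares
im=np.load("c1.npy"); ci=manip.camera_info("wrist")
s=3.75; off=np.array([270,100])
e=np.array([1,1])/2**.5*1e-3; n=np.array([-1,1])/2**.5*1e-3; g0=np.array([.04,.04])
mod=[(0,.12,.016),(.022,.12,.016),(.12,0,.016),(.12,.022,.016)]+[(*(g0+u*e+v*n),.076) for u,v in [(-9,30),(9,30),(-9,-30),(9,-30)]]
obs=np.array([(318,68),(367,118),(320,572),(365,528),(211,276),(277,278),(216,462),(272,462)])
px=(obs+.5)/s-.5+off
mod=np.array(mod)
def W(p):
    c,sn=np.cos(p[2]),np.sin(p[2]); return np.c_[p[0]+c*mod[:,0]-sn*mod[:,1],p[1]+sn*mod[:,0]+c*mod[:,1],.004+mod[:,2]]
for idx in (range(8),range(4),range(4,8)):
    idx=list(idx)
    r=least_squares(lambda p:(proj(ci,W(p))[idx]-px[idx]).ravel(),[.512,.2155,-.55])
    p=r.x; c,sn=np.cos(p[2]),np.sin(p[2]); print(p.round(4),np.degrees(p[2]).round(2),"grip",p[0]+.04*(c-sn),p[1]+.04*(sn+c)); print(r.fun.reshape(-1,2).round(2).tolist())
E
```

```text
[ 0.5121  0.2179 -0.5153] -29.52 grip 0.5665929728042173 0.23303735667190942
[[0.74, -1.8], [0.87, -1.61], [-0.62, -0.76], [-0.57, -0.41], [-0.58, -1.69], [-0.36, -2.72], [-0.74, 4.88], [1.23, 4.43]]
[ 0.5127  0.2155 -0.504 ] -28.88 grip 0.5670412094807731 0.231205032624772
[[-0.15, -0.35], [0.13, -0.36], [0.05, 0.32], [-0.03, 0.57]]
[ 0.5117  0.2198 -0.5285] -30.28 grip 0.5664138787029136 0.2341280189008851
[[-0.09, -2.91], [0.15, -3.7], [-1.02, 3.8], [0.96, 3.56]]
```

```bash
python3 - <<'E'
from h import *
go([0.567,0.2312,0.038],np.radians(16.1))
E
```

```text
pos [0.5481 0.2346 0.2313] ty 13.85 z [ 0.e+00  2.e-04 -1.e+00] t 3.2 F [ 0.  -0.2 -0.3] w 1.0
slide [ -7.9  17.5 193.3] dist 194.3
turn (tool z is down: sign flipped) -2.25 alt 177.7
```

Emit:
arm_command --pt "-8 17.5 0" --pt "0 0 33" --pt "0 0 33" --pt "0 0 33" --pt "0 0 33" --pt "0 0 30" --pt "0 0 20" --pt "0 0 11" --pt "0 0 0" --turn '[0, -2.3, 0, 0, 0, 0, 0, 0, 0]' --grip '[0, 0, 0, 0, 0, 0, 0, 0, 0]'

```text
clock: 3.95
position: [0.5656, 0.2304, 0.036]
ee_rot: [0.602, 0.799, -0.002, -0.001]
ft_force: [-0.9, -0.4, -0.6]
grip_width: 0.998
```

```bash
python3 - <<'E'
from h import *
go([0.567,0.2312,0.038],np.radians(16.1))
cv2.imwrite("pics/d1.png",manip.camera("wrist"))
E
```

```text
pos [0.5656 0.2304 0.036 ] ty 16.04 z [-0.0034 -0.0018 -1.    ] t 3.95 F [-0.9 -0.4 -0.6] w 0.998
slide [ 0.4  1.5 -2. ] dist 2.6
turn (tool z is down: sign flipped) -0.06 alt 179.9
```

View pics/d1.png

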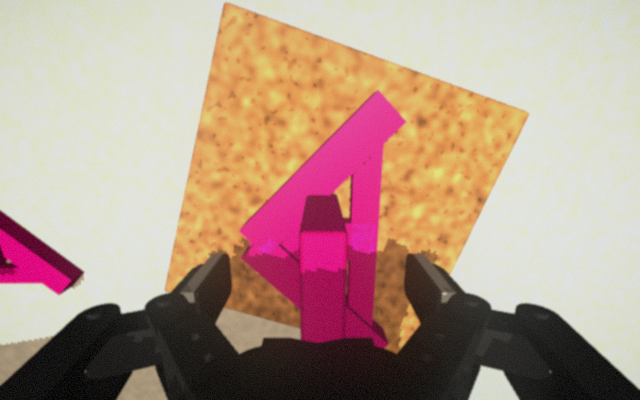

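Emit:
arm_command --pt "0 1 0" --pt "0 0 0" --pt "0 0 0" --pt "0 0 0" --pt "0 0 0" --pt "0 0 0" --pt "0 0 0" --pt "0 0 0" --turn '[0, 0, 0, 0, 0, 0, 0, 0]' --grip '[1, 1, 1, 1, 1, 1, 1, 1]' --newtons 100

```text
clock: 4.67
position: [0.5683, 0.2315, 0.0389]
ee_rot: [0.602, 0.798, 0.0, 0.0]
ft_force: [-1.1, -1.3, 6.6]
grip_width: 0.198
```

Emit:
arm_command --pt "0 0 0" --pt "0 0 0" --pt "0 0 -15" --pt "0 0 -30" --pt "0 0 -30" --pt "0 0 -30" --pt "0 0 -5" --pt "0 0 0" --turn '[0, 0, 0, 0, 0, 0, 0, 0]' --grip '[1, 1, 1, 1, 1, 1, 1, 1]'

```text
clock: 5.33
position: [0.569, 0.2317, 0.1504]
ee_rot: [0.602, 0.798, 0.002, 0.001]
ft_force: [-0.1, -0.7, -2.4]
grip_width: 0.197
```

```bash
python3 - <<'E'
from h import *
go([0.567,0.2312,0.038],np.radians(16.1))
cv2.imwrite("pics/d2.png",manip.camera("wrist"))
E
```

```text
pos [0.569  0.2317 0.1504] ty 15.94 z [ 0.0031  0.0021 -1.    ] t 5.33 F [-0.1 -0.7 -2.4] w 0.197
slide [ -0.   -2.4 112.3] dist 112.4
turn (tool z is down: sign flipped) -0.16 alt 179.8
```

View pics/d2.png

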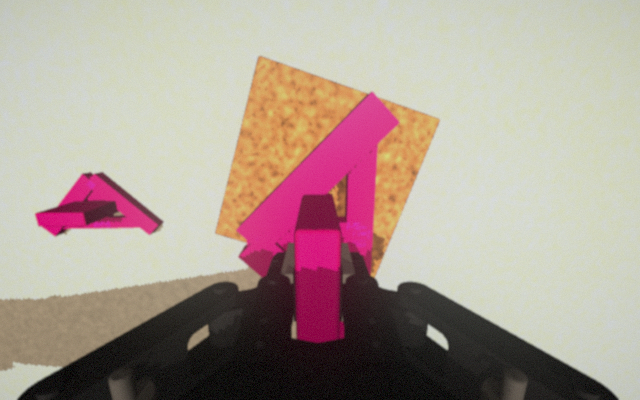

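```bash
python3 - <<'E'
from h import *
go([0.574,-0.245,0.17],np.radians(60.))
E
```

```text
pos [0.568  0.2314 0.1483] ty 15.95 z [ 5.e-04  6.e-04 -1.e+00] t 5.38 F [-0.8  0.7 -1.9] w 0.203
slide [-459.7 -125.1  -22. ] dist 476.9
turn (tool z is down: sign flipped) -44.05 alt 136.0
```

Emit:
arm_command --pt "-20 -5 -5" --pt "-34 -9 -5" --pt "-34 -9 -5" --pt "-34 -9 -5" --pt "-34 -9 0" --pt "-34 -9 0" --pt "-34 -9 0" --pt "-34 -9 0" --pt "-34 -9 0" --pt "-34 -9 0" --turn '[0, 0, 0, 0, 0, 0, 0, 0, 0, 0]' --grip '[1, 1, 1, 1, 1, 1, 1, 1, 1, 1]'

```text
clock: 6.22
position: [0.5735, -0.1073, 0.1661]
ee_rot: [0.602, 0.798, -0.001, -0.001]
ft_force: [0.4, -0.9, -1.3]
grip_width: 0.196
```

Emit:
arm_command --pt "-34 -9 0" --pt "-34 -9 0" --pt "-34 -10 0" --pt "-32 -11 0" --turn '[0, 0, 0, 0]' --grip '[1, 1, 1, 1]'

```text
clock: 6.55
position: [0.573, -0.2468, 0.1659]
ee_rot: [0.602, 0.798, -0.001, -0.001]
ft_force: [1.0, 0.8, -0.7]
grip_width: 0.197
```

Emit:
arm_command --pt "0 0 0" --pt "0 0 0" --pt "0 0 0" --pt "0 0 0" --pt "0 0 0" --pt "0 0 0" --pt "0 0 0" --pt "0 0 0" --pt "0 0 0" --turn '[-5, -6.5, -6.5, -6.5, -6.5, -6.5, -6.5, 0, 0]' --grip '[1, 1, 1, 1, 1, 1, 1, 1, 1]'

```text
clock: 7.3
position: [0.5734, -0.2451, 0.1665]
ee_rot: [0.261, 0.965, 0.0, -0.001]
ft_force: [0.2, -0.6, -0.5]
grip_width: 0.201
```

```bash
python3 - <<'E'
from h import *
go([0.574,-0.245,0.17],np.radians(60.))
ci=manip.camera_info("wrist")
im=manip.camera("wrist"); cv2.imwrite("pics/e1.png",im)
for n in ["square_grip","square_corner","frame_corner","side_rail_end"]:
    for d in manip.tip_of(n,"wrist")[:2]: print(n,round(d["score"],2),toworld(ci,d["xyz"]).round(4),proj(ci,toworld(ci,d["xyz"])).round(0)[0])
im=manip.camera("top"); cv2.imwrite("pics/e2.png",cv2.resize(im[165:275,320:430],None,fx=5,fy=5,interpolation=cv2.INTER_CUBIC))
E
```

```text
pos [ 0.5734 -0.2451  0.1665] ty 59.74 z [-2.5e-03  9.0e-04 -1.0e+00] t 7.3 F [ 0.2 -0.6 -0.5] w 0.201
slide [-0.5  0.4 -3.5] dist 3.6
turn (tool z is down: sign flipped) -0.26 alt 179.7
square_grip 0.86 [ 0.5758 -0.25    0.1835] [313. 282.]
square_grip 0.65 [0.5577 0.0459 0.0394] [620.   8.]
square_corner 0.87 [ 0.5469 -0.2943  0.128 ] [235. 236.]
square_corner 0.59 [ 0.4841 -0.1471  0.0225] [363.  59.]
frame_corner 0.78 [ 0.5155 -0.3119  0.0133] [234. 179.]
side_rail_end 0.71 [ 0.4867 -0.1439  0.0223] [368.  60.]
side_rail_end 0.44 [ 0.5466 -0.2925  0.1306] [235. 236.]
```

View pics/e1.png

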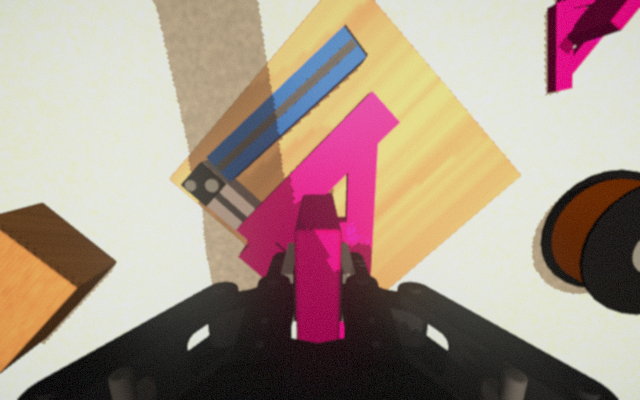

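View pics/e2.png

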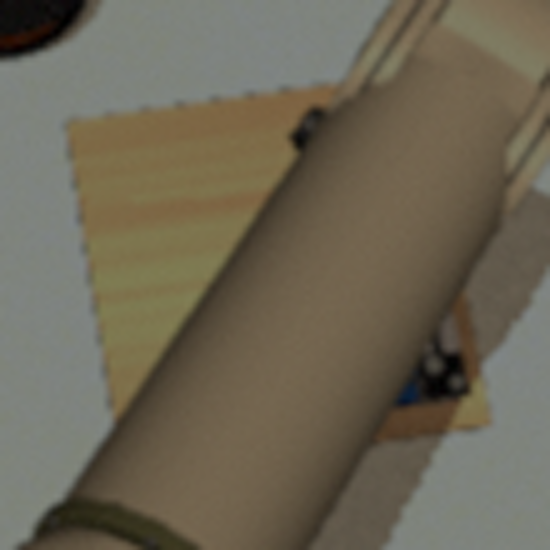

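Emit:
arm_command --pt "0 0 25" --pt "0 0 30" --pt "0 0 25" --pt "0 0 0" --turn '[-0.3, 0, 0, 0]' --grip '[1, 1, 1, 1]'

```text
clock: 7.93
position: [0.5714, -0.2439, 0.0832]
ee_rot: [0.257, 0.966, 0.0, -0.004]
ft_force: [-1.5, 0.8, -1.5]
grip_width: 0.197
```

```bash
python3 - <<'E'
from h import *
go([0.574,-0.245,0.17],np.radians(60.))
ci=manip.camera_info("wrist")
im=manip.camera("wrist"); cv2.imwrite("pics/e3.png",im)
im=manip.camera("scene"); cv2.imwrite("pics/e4.png",cv2.resize(im[150:250,215:335],None,fx=6,fy=6,interpolation=cv2.INTER_CUBIC))
E
```

```text
pos [ 0.5714 -0.2439  0.0832] ty 60.22 z [-0.0074  0.0023 -1.    ] t 7.93 F [-1.5  0.8 -1.5] w 0.197
slide [ -2.2   0.2 -86.8] dist 86.8
turn (tool z is down: sign flipped) 0.22 alt -179.8
```

View pics/e3.png

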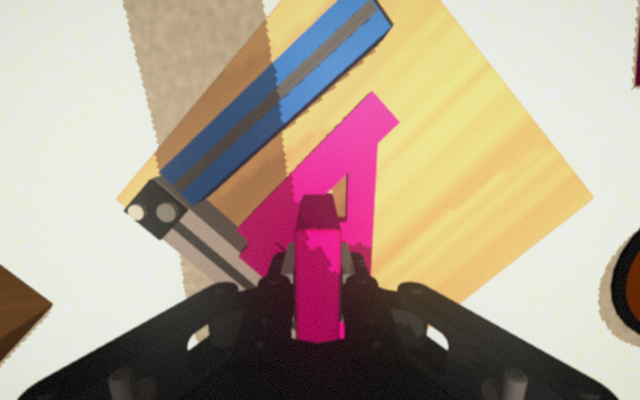

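View pics/e4.png

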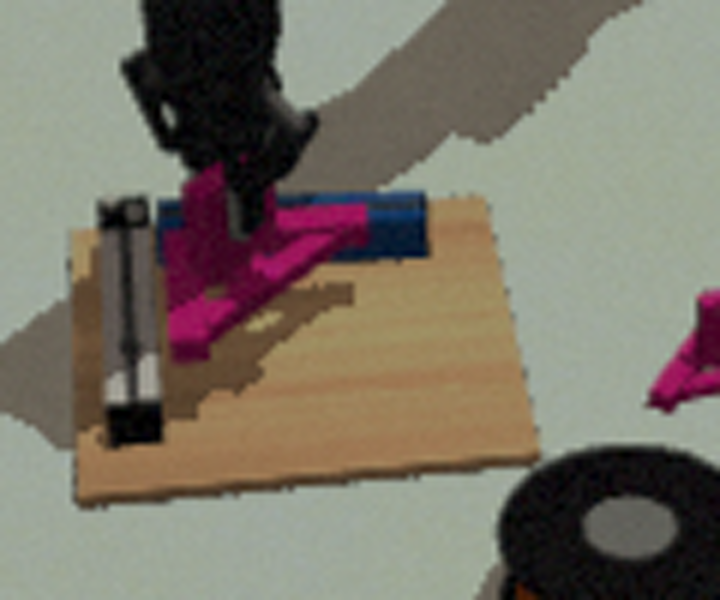

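Emit:
arm_command --pt "0 0 12" --pt "0 0 12" --pt "0 0 8" --pt "0 0 4" --pt "0 0 2" --pt "0 0 0" --turn '[0, 0, 0, 0, 0, 0]' --grip '[1, 1, 1, 1, 1, 1]'

```text
clock: 8.53
position: [0.574, -0.2454, 0.0499]
ee_rot: [0.257, 0.966, 0.0, -0.0]
ft_force: [-0.9, 0.7, -1.6]
grip_width: 0.199
```

```bash
cat >> h.py <<'E'
FC=np.array([0.514,-0.311]); a=np.radians(15); FR=np.array([[np.cos(a),-np.sin(a)],[np.sin(a),np.cos(a)]])
def fr():
    o=manip.get_obs(); m=R.from_quat(o["ee_rot"]).as_matrix()
    p=FR.T@(o["position"][:2]-FC)*1000; f=np.array(o["ft_force"]); ff=FR.T@f[:2]
    print("t",round(o["clock"],2),"frame xy mm",p.round(1),"z",(o["position"][2]*1000).round(1),"F'",ff.round(1),f[2].round(1),"Tq",np.array(o["torque"]).round(2),"ty-60",(np.degrees(np.arctan2(m[1,1],m[0,1]))-60).round(2),"zax",m[:2,2].round(4),"w",round(o["grip_width"],3))
E
python3 - <<'E'
from h import *
fr()
E
```

```text
t 8.53 frame xy mm [74.9 47.9] z 49.9 F' [-0.7  0.9] -1.6 Tq [ 0.03 -0.    0.03] ty-60 0.24 zax [-0.0006  0.0002] w 0.199
```

Emit:
arm_command --pt "0 0 2" --pt "0 0 1.5" --pt "0 0 1" --pt "0 0 1" --pt "0 0 0" --pt "0 0 0" --turn '[0.2, 0, 0, 0, 0, 0]' --grip '[1, 1, 1, 1, 1, 1]'

```text
clock: 9.03
position: [0.5743, -0.2454, 0.0449]
ee_rot: [0.258, 0.966, 0.0, 0.0]
ft_force: [-0.3, -0.0, -0.7]
grip_width: 0.196
```

```bash
python3 - <<'E'
from h import *
fr()
E
```

```text
t 9.03 frame xy mm [75.2 47.7] z 44.9 F' [-0.3  0. ] -0.7 Tq [-0.01  0.01 -0.05] ty-60 0.05 zax [0.0003 0.    ] w 0.196
```

Emit:
arm_command --pt "0 0 0.7" --pt "0 0 0.7" --pt "0 0 0" --pt "0 0 0" --turn '[0, 0, 0, 0]' --grip '[1, 1, 1, 1]'

```text
clock: 9.37
position: [0.5743, -0.2455, 0.0449]
ee_rot: [0.259, 0.966, 0.0, 0.0]
ft_force: [-6.3, 3.0, 14.1]
grip_width: 0.201
```

```bash
python3 - <<'E'
from h import *
fr()
E
```

```text
t 9.37 frame xy mm [75.2 47.7] z 44.9 F' [-5.3  4.5] 14.1 Tq [0.68 1.36 0.05] ty-60 0.04 zax [0.0006 0.0006] w 0.201
```

Emit:
arm_command --pt "0 0 -0.9" --pt "-1.4 -1.4 0" --pt "-1.4 -1.4 0" --pt "-0.7 -0.7 0" --pt "-0.7 -0.7 0" --pt "0 0 0" --turn '[0, 0, 0, 0, 0, 0]' --grip '[1, 1, 1, 1, 1, 1]'

```text
clock: 9.87
position: [0.5765, -0.2502, 0.0449]
ee_rot: [0.258, 0.966, 0.001, 0.0]
ft_force: [-2.1, 4.0, 6.5]
grip_width: 0.202
```

```bash
python3 - <<'E'
from h import *
fr()
E
```

```text
t 9.87 frame xy mm [76.1 42.5] z 44.9 F' [-1.   4.4] 6.5 Tq [ 0.77  0.42 -0.02] ty-60 0.1 zax [0.001  0.0013] w 0.202
```

Emit:
arm_command --pt "-0.7 -0.7 0" --pt "-0.7 -0.7 0" --pt "0 0 0" --turn '[0, 0, 0]' --grip '[1, 1, 1]'

```text
clock: 10.12
position: [0.577, -0.2519, 0.0449]
ee_rot: [0.258, 0.966, 0.001, 0.0]
ft_force: [-1.1, 4.8, 8.3]
grip_width: 0.202
```

```bash
python3 - <<'E'
from h import *
fr()
E
```

```text
t 10.12 frame xy mm [76.2 40.8] z 44.9 F' [0.2 4.9] 8.3 Tq [0.98 0.43 0.09] ty-60 0.12 zax [0.0009 0.0016] w 0.202
```

Emit:
arm_command --pt "-0.7 -0.7 0" --pt "-0.7 -0.7 0" --pt "0 0 0" --turn '[0, 0, 0]' --grip '[1, 1, 1]'

```text
clock: 10.37
position: [0.577, -0.2523, 0.045]
ee_rot: [0.257, 0.966, 0.002, -0.001]
ft_force: [-7.1, 10.1, 13.8]
grip_width: 0.201
```

```bash
python3 - <<'E'
from h import *
fr()
E
```

```text
t 10.37 frame xy mm [76.  40.4] z 45.0 F' [-4.2 11.6] 13.8 Tq [2.28 1.37 0.26] ty-60 0.17 zax [-0.0008  0.004 ] w 0.201
```

Emit:
arm_command --pt "0.3 0.3 -0.4" --pt "2 -2 0" --pt "2 -2 0" --pt "2 -2 0" --pt "2 -2 0" --pt "2 -2 0" --pt "2 -2 0" --pt "0 0 0" --turn '[0.1, 0, 0, 0, 0, 0, 0, 0]' --grip '[1, 1, 1, 1, 1, 1, 1, 1]'

```text
clock: 11.03
position: [0.5617, -0.2565, 0.045]
ee_rot: [0.258, 0.966, 0.001, 0.001]
ft_force: [2.2, 7.1, 3.5]
grip_width: 0.198
```

```bash
python3 - <<'E'
from h import *
fr()
E
```

```text
t 11.03 frame xy mm [60.2 40.2] z 45.0 F' [3.9 6.3] 3.5 Tq [ 1.47 -0.4   0.52] ty-60 0.11 zax [0.0021 0.0024] w 0.198
```

Emit:
arm_command --pt "1.4 -1.4 0" --pt "1.4 -1.4 0" --pt "1.4 -1.4 0" --pt "1.4 -1.4 0" --pt "0 0 0" --turn '[0, 0, 0, 0, 0]' --grip '[1, 1, 1, 1, 1]'

```text
clock: 11.45
position: [0.5542, -0.2586, 0.045]
ee_rot: [0.258, 0.966, 0.001, 0.001]
ft_force: [2.5, 6.9, 2.7]
grip_width: 0.194
```

```bash
python3 - <<'E'
from h import *
fr()
im=manip.camera("wrist"); cv2.imwrite("pics/f1.png",im)
E
```

```text
t 11.45 frame xy mm [52.4 40.2] z 45.0 F' [4.2 6. ] 2.7 Tq [ 1.48 -0.6   0.47] ty-60 0.11 zax [0.0022 0.0023] w 0.194
```

View pics/f1.png

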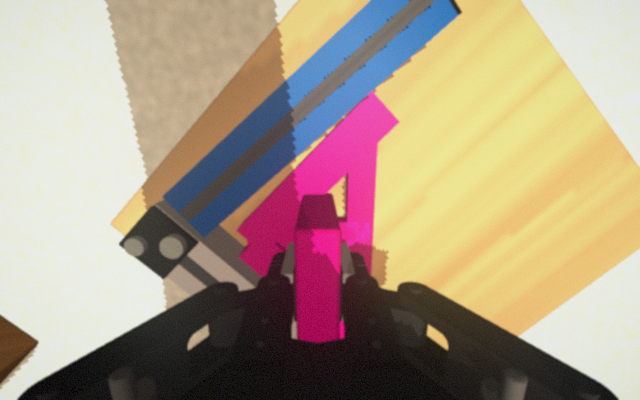

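Emit:
arm_command --pt "0.2 -1.0 0" --pt "0.5 -1.0 0" --pt "0.7 -0.7 0" --pt "0.7 -0.7 0" --pt "0.7 -0.7 0" --pt "0.7 -0.7 0" --pt "0 0 0" --turn '[0, 0, 0, 0, 0, 0, 0]' --grip '[1, 1, 1, 1, 1, 1, 1]'

```text
clock: 12.08
position: [0.5504, -0.2596, 0.0452]
ee_rot: [0.257, 0.966, 0.002, 0.002]
ft_force: [7.7, 9.5, 1.9]
grip_width: 0.201
```

```bash
python3 - <<'E'
from h import *
fr()
E
```

```text
t 12.08 frame xy mm [48.5 40.2] z 45.2 F' [9.9 7.2] 1.9 Tq [ 2.33 -1.8   0.22] ty-60 0.17 zax [0.0045 0.0035] w 0.201
```

Emit:
arm_command --pt "0.5 -1.0 0.4" --pt "0.7 -0.7 0.2" --pt "0.7 -0.7 0" --pt "0.7 -0.7 0" --pt "0.7 -0.7 0" --pt "0.7 -0.7 0" --pt "0 0 0" --turn '[0, 0, 0, 0, 0, 0, 0]' --grip '[1, 1, 1, 1, 1, 1, 1]'

```text
clock: 12.67
position: [0.5457, -0.2609, 0.0452]
ee_rot: [0.257, 0.966, 0.003, 0.002]
ft_force: [8.8, 13.9, 5.0]
grip_width: 0.199
```

```bash
python3 - <<'E'
from h import *
fr()
im=manip.camera("wrist"); cv2.imwrite("pics/f2.png",im)
E
```

```text
t 12.67 frame xy mm [43.6 40.2] z 45.2 F' [12.1 11.1] 5.0 Tq [ 2.9  -2.12  0.18] ty-60 0.21 zax [0.0062 0.004 ] w 0.199
```

View pics/f2.png

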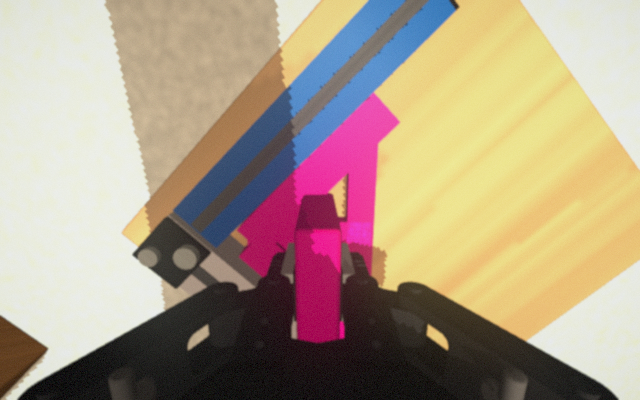

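Emit:
arm_command --pt "0.5 -0.9 0.2" --pt "0.7 -0.7 0" --pt "0.7 -0.7 0" --pt "0.7 -0.7 0" --pt "0 0 0" --turn '[0, 0, 0, 0, 0]' --grip '[1, 1, 1, 1, 1]'

```text
clock: 13.13
position: [0.5437, -0.2615, 0.0455]
ee_rot: [0.257, 0.967, 0.003, 0.004]
ft_force: [14.8, 13.7, 2.3]
grip_width: 0.199
```

```bash
python3 - <<'E'
from h import *
fr()
E
```

```text
t 13.13 frame xy mm [41.5 40.1] z 45.5 F' [17.8  9.4] 2.3 Tq [ 3.24 -3.31  0.13] ty-60 0.26 zax [0.0092 0.004 ] w 0.199
```

Emit:
arm_command --pt "0.3 -0.7 0.4" --pt "0.5 -0.7 0.4" --pt "0.5 -0.5 0" --pt "0 0 0" --pt "0 0 0" --turn '[0, 0, 0, 0, 0]' --grip '[1, 1, 1, 1, 1]'

```text
clock: 13.55
position: [0.5435, -0.2616, 0.0456]
ee_rot: [0.256, 0.967, 0.004, 0.005]
ft_force: [18.6, 16.8, 7.3]
grip_width: 0.2
```

```bash
python3 - <<'E'
from h import *
fr()
im=manip.camera("wrist"); cv2.imwrite("pics/f3.png",im); cv2.imwrite("pics/f3z.png",cv2.resize(im[60:280,140:420],None,fx=2.7,fy=2.7,interpolation=cv2.INTER_CUBIC))
im=manip.camera("scene"); cv2.imwrite("pics/f4.png",cv2.resize(im[150:250,215:335],None,fx=6,fy=6,interpolation=cv2.INTER_CUBIC))
E
```

```text
t 13.55 frame xy mm [41.3 40.1] z 45.6 F' [22.4 11.4] 7.3 Tq [ 3.9  -4.16  0.02] ty-60 0.33 zax [0.0123 0.0046] w 0.2
```

View pics/f3z.png

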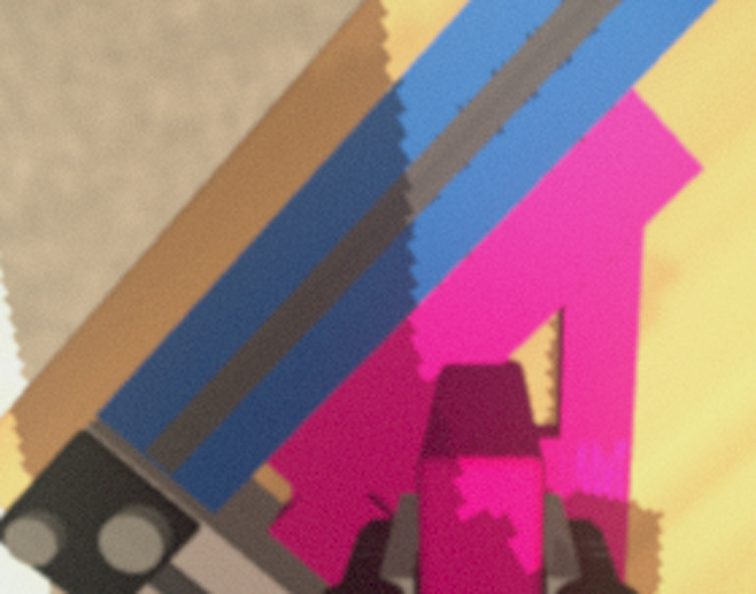

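View pics/f4.png

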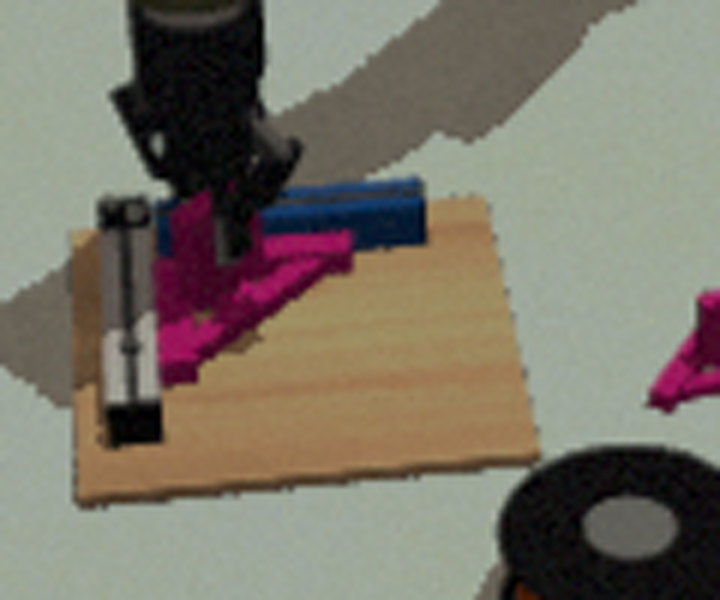

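Emit:
arm_command --pt "-0.4 0.4 0.4" --pt "-0.3 0 0.3" --pt "0 0 0" --pt "0 0 0" --turn '[0, 0, 0, 0]' --grip '[1, 1, 1, 1]'

```text
clock: 13.98
position: [0.5437, -0.2615, 0.0453]
ee_rot: [0.256, 0.967, 0.004, 0.005]
ft_force: [12.7, 19.1, 15.3]
grip_width: 0.195
```

```bash
python3 - <<'E'
from h import *
fr()
im=manip.camera("wrist"); cv2.imwrite("pics/f5z.png",cv2.resize(im[60:280,140:420],None,fx=2.7,fy=2.7,interpolation=cv2.INTER_CUBIC))
E
```

```text
t 13.98 frame xy mm [41.5 40.1] z 45.3 F' [17.2 15.1] 15.3 Tq [ 4.33 -2.79  0.12] ty-60 0.33 zax [0.0111 0.0051] w 0.195
```

View pics/f5z.png

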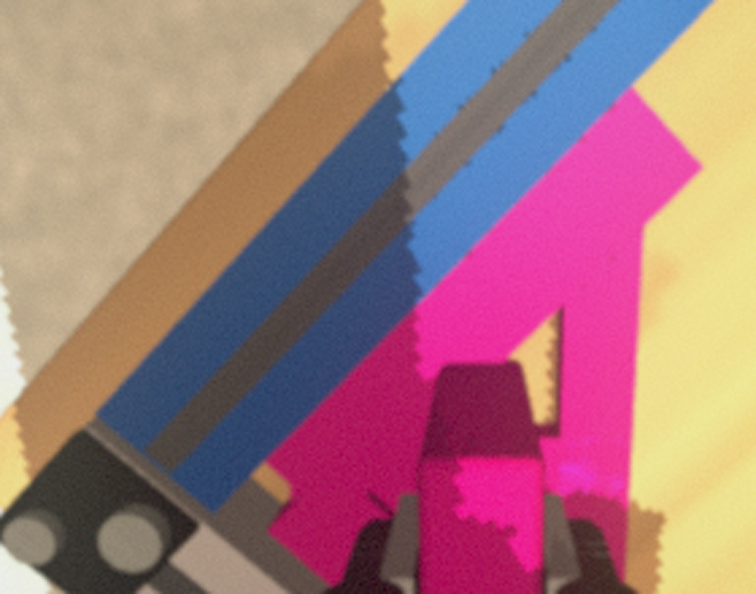

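Emit:
arm_command --pt "0 0.5 -0.6" --pt "0 0.7 -0.3" --pt "0 1 0" --pt "0 1.5 0" --pt "0 2 0" --pt "0 3 0" --pt "0 4 0" --pt "0 0 0" --turn '[0, 0, 0, 0, 0, 0, 0, 0]' --grip '[1, 1, 1, 1, 1, 1, 1, 1]'

```text
clock: 14.7
position: [0.5446, -0.2579, 0.0449]
ee_rot: [0.259, 0.966, -0.001, 0.002]
ft_force: [2.4, -3.2, 8.3]
grip_width: 0.195
```

```bash
python3 - <<'E'
from h import *
fr()
im=manip.camera("wrist"); cv2.imwrite("pics/g1.png",im)
E
```

```text
t 14.7 frame xy mm [43.3 43.4] z 44.9 F' [ 1.5 -3.7] 8.3 Tq [-0.22 -0.27  0.01] ty-60 -0.05 zax [ 0.0039 -0.0025] w 0.195
```

View pics/g1.png

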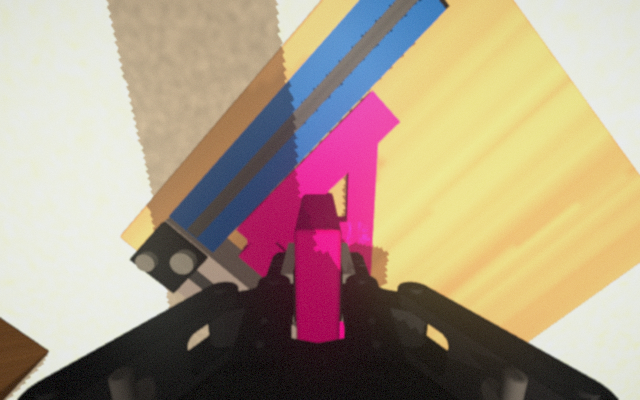

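Emit:
arm_command --pt "0 0 -0.5" --pt "0 3 -0.2" --pt "0 3 0" --pt "0 0 0" --turn '[0, 0, 0, 0]' --grip '[1, 1, 1, 1]'

```text
clock: 15.08
position: [0.5462, -0.2527, 0.045]
ee_rot: [0.26, 0.966, -0.001, 0.001]
ft_force: [-0.6, -4.8, 7.0]
grip_width: 0.199
```

```bash
python3 - <<'E'
from h import *
fr()
E
```

```text
t 15.08 frame xy mm [46.2 47.9] z 45.0 F' [-1.8 -4.5] 7.0 Tq [-0.56  0.31  0.03] ty-60 -0.1 zax [ 0.0013 -0.002 ] w 0.199
```

Emit:
arm_command --pt "0 0 -2" --pt "0 0 -4" --pt "0 0 -10" --pt "0 10 -20" --pt "0 10 -30" --pt "0 10 -30" --pt "0 0 -20" --pt "0 0 0" --turn '[0, 0, 0, 0, 0, 0, 0, 0]' --grip '[1, 1, 1, 1, 1, 1, 1, 1]'

```text
clock: 15.75
position: [0.5632, -0.2253, 0.1653]
ee_rot: [0.259, 0.966, 0.0, 0.004]
ft_force: [0.4, -0.2, -0.6]
grip_width: 0.197
```

```bash
python3 - <<'E'
from h import *
fr()
ci=manip.camera_info("wrist")
im=manip.camera("wrist"); cv2.imwrite("pics/g2.png",im); np.save("g2.npy",im)
import pickle; pickle.dump(ci,open("g2ci.pkl","wb"))
for n in ["frame_corner","side_rail_end"]:
    for d in manip.tip_of(n,"wrist")[:2]: print(n,round(d["score"],2),toworld(ci,d["xyz"]).round(4),proj(ci,toworld(ci,d["xyz"])).round(0)[0])
E
```

```text
t 15.75 frame xy mm [69.7 70. ] z 165.3 F' [ 0.3 -0.3] -0.6 Tq [-0.09 -0.07  0.  ] ty-60 0.02 zax [ 0.0069 -0.0011] w 0.197
frame_corner 0.81 [ 0.5167 -0.31    0.0124] [225. 196.]
frame_corner 0.71 [ 0.4678 -0.1481  0.0241] [340.  63.]
side_rail_end 0.93 [ 0.4704 -0.1483  0.0268] [341.  65.]
```

View pics/g2.png

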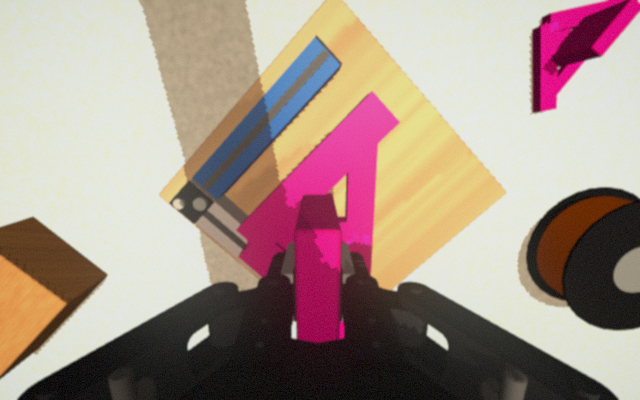

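```bash
cat > ang.py <<'E'
from h import *
import pickle,sys
im=np.load("g2.npy"); ci=pickle.load(open("g2ci.pkl","rb"))
def edge(p0,p1,sgn,w=7,ch=None,n=60,trim=.08):
    """subpixel strongest gradient perpendicular to p0-p1, on colour diff"""
    p0,p1=np.array(p0,float),np.array(p1,float); d=(p1-p0)/np.linalg.norm(p1-p0); nn=np.array([-d[1],d[0]])
    g=cv2.GaussianBlur(im.astype(np.float32),(0,0),.8); f=g[:,:,2]/(g.sum(2)+1) if ch is None else g[:,:,ch]
    out=[]; s=np.arange(-w,w+.01,.25)
    for t in np.linspace(trim,1-trim,n):
        q=p0+(p1-p0)*t+np.outer(s,nn)
        v=cv2.remap(f,q[:,0].astype(np.float32)[None],q[:,1].astype(np.float32)[None],cv2.INTER_LINEAR)[0]
        gr=np.gradient(v)*sgn; k=gr.argmax(); out.append(q[k])
    out=np.array(out)
    l=cv2.fitLine(out.astype(np.float32),cv2.DIST_HUBER,0,.01,.01).ravel()
    res=(out-l[2:])@np.array([-l[1],l[0]])
    t=(out-l[2:])@l[:2]
    return l[2:]+l[:2]*t.min(),l[2:]+l[:2]*t.max(),np.median(abs(res))
def wang(e,z):
    a,b=ray(ci,e[0],z),ray(ci,e[1],z); d=b-a; return a.round(4),b.round(4),np.degrees(np.arctan2(d[1],d[0])).round(2),"res",round(float(e[2]),2)
E
python3 - <<'E'
from ang import *
for s in (1,-1):
  print(s)
  print("board -x'",wang(edge((165,195),(335,8),s),.01))
  print("board y' far",wang(edge((345,5),(500,185),s),.01))
  print("board x'-y",wang(edge((162,195),(215,285),s),.01))
  print("blue inner top",wang(edge((213,200),(341,65),s),.04))
  print("blue outer top",wang(edge((192,180),(318,38),s),.04))
c=cv2.resize(im[20:290,150:360],None,fx=2.2,fy=2.2,interpolation=cv2.INTER_CUBIC);cv2.imwrite("pics/g3.png",c)
E
```

```text
1
board -x' (array([ 0.4719, -0.3447,  0.01  ]), array([ 0.4261, -0.1457,  0.01  ]), np.float64(102.96), 'res', 0.91)
board y' far (array([ 0.4425, -0.1144,  0.01  ]), array([ 0.6294, -0.0626,  0.01  ]), np.float64(15.48), 'res', 0.1)
board x'-y (array([ 0.4917, -0.364 ,  0.01  ]), array([ 0.587 , -0.3822,  0.01  ]), np.float64(-10.79), 'res', 3.54)
blue inner top (array([ 0.5121, -0.2963,  0.04  ]), array([ 0.4751, -0.162 ,  0.04  ]), np.float64(105.4), 'res', 0.1)
blue outer top (array([ 0.4878, -0.3016,  0.04  ]), array([ 0.4499, -0.1678,  0.04  ]), np.float64(105.81), 'res', 2.09)
-1
board -x' (array([ 0.4866, -0.3411,  0.01  ]), array([ 0.4325, -0.1432,  0.01  ]), np.float64(105.28), 'res', 0.21)
board y' far (array([ 0.4431, -0.1182,  0.01  ]), array([ 0.6304, -0.0663,  0.01  ]), np.float64(15.48), 'res', 1.21)
board x'-y (array([ 0.492 , -0.3625,  0.01  ]), array([ 0.5877, -0.3767,  0.01  ]), np.float64(-8.4), 'res', 1.9)
blue inner top (array([ 0.5042, -0.2978,  0.04  ]), array([ 0.4803, -0.1603,  0.04  ]), np.float64(99.87), 'res', 2.21)
blue outer top (array([ 0.4826, -0.3031,  0.04  ]), array([ 0.4455, -0.1695,  0.04  ]), np.float64(105.52), 'res', 0.1)
```

View pics/g3.png

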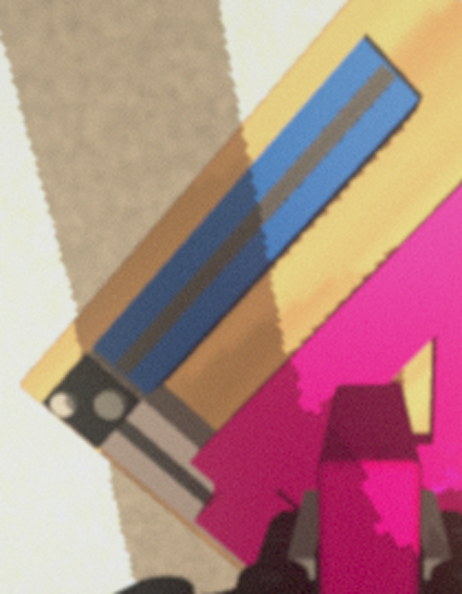

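```bash
python3 - <<'E'
from h import *
go([0.568,0.247,0.165],np.radians(43.2))
E
```

```text
pos [ 0.5603 -0.2252  0.1596] ty 59.95 z [-7.e-04  5.e-04 -1.e+00] t 15.9 F [ 0.2  0.  -1.7] w 0.196
slide [229.8 412.6  -5.2] dist 472.3
turn (tool z is down: sign flipped) 16.75 alt -163.3
```

Emit:
arm_command --pt "9 16 -5" --pt "17 30.5 0" --pt "17 30.5 0" --pt "17 30.5 0" --pt "17 30.5 0" --pt "17 30.5 0" --pt "17 30.5 0" --pt "17 30.5 0" --pt "17 30.5 0" --pt "17 30.5 0" --turn '[0, 0, 0, 0, 0, 0, 0, 0, 0, 0]' --grip '[1, 1, 1, 1, 1, 1, 1, 1, 1, 1]'

```text
clock: 16.73
position: [0.5649, 0.1084, 0.1635]
ee_rot: [0.259, 0.966, -0.001, -0.001]
ft_force: [0.4, -0.5, -1.1]
grip_width: 0.197
```

Emit:
arm_command --pt "17 30.5 0" --pt "17 30.5 0" --pt "17 30.5 0" --pt "17 30.5 0" --pt "0 0 0" --pt "0 0 0" --pt "0 0 0" --pt "0 0 0" --pt "0 0 0" --turn '[0, 0, 0, 0, 5.6, 5.6, 5.6, 0, 0]' --grip '[1, 1, 1, 1, 1, 1, 1, 1, 1]'

```text
clock: 17.48
position: [0.5677, 0.2464, 0.1637]
ee_rot: [0.396, 0.918, -0.001, -0.001]
ft_force: [-0.2, 0.6, -0.9]
grip_width: 0.196
```

```bash
python3 - <<'E'
from h import *
ci=manip.camera_info("wrist")
im=manip.camera("wrist"); cv2.imwrite("pics/h1.png",im)
for n in ["mat"]:
    for d in manip.tip_of(n,"wrist")[:2]: print(n,round(d["score"],2),toworld(ci,d["xyz"]).round(4),proj(ci,toworld(ci,d["xyz"])).round(0)[0])
go([0.568,0.247,0.039],np.radians(43.2))
E
```

```text
mat 0.8 [5.685e-01 2.484e-01 1.000e-04] [320. 191.]
pos [0.5679 0.2465 0.1643] ty 43.3 z [-1.1e-03 -6.0e-04 -1.0e+00] t 17.58 F [ 0.9 -1.  -1.3] w 0.202
slide [  0.3   0.6 125.3] dist 125.3
turn (tool z is down: sign flipped) 0.1 alt -179.9
```

View pics/h1.png

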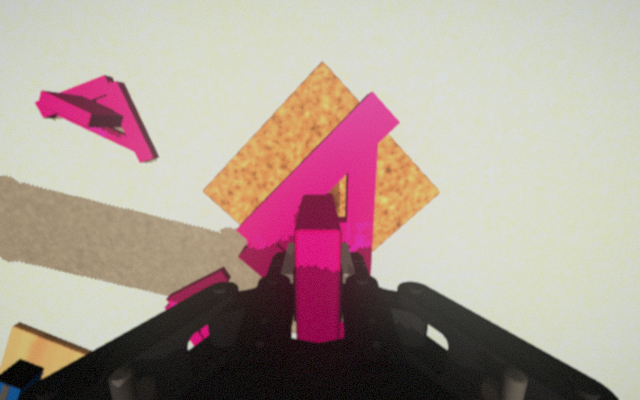

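Emit:
arm_command --pt "0 1 25" --pt "0 0 30" --pt "0 0 30" --pt "0 0 20" --pt "0 0 10" --pt "0 0 5" --pt "0 0 0" --pt "0 0 0" --turn '[0, 0, 0, 0, 0, 0, 0, 0]' --grip '[1, 1, 1, 1, 1, 1, 1, 1]'

```text
clock: 18.25
position: [0.5698, 0.2478, 0.0462]
ee_rot: [0.397, 0.918, 0.001, 0.0]
ft_force: [-0.1, -0.2, -0.9]
grip_width: 0.197
```

```bash
python3 - <<'E'
from h import *
go([0.568,0.247,0.039],np.radians(43.2))
cv2.imwrite("pics/h2.png",manip.camera("wrist"))
E
```

```text
pos [0.5698 0.2478 0.0462] ty 43.17 z [ 1.4e-03  9.0e-04 -1.0e+00] t 18.25 F [-0.1 -0.2 -0.9] w 0.197
slide [ 0.7 -1.8  7.2] dist 7.5
turn (tool z is down: sign flipped) -0.03 alt 180.0
```

View pics/h2.png

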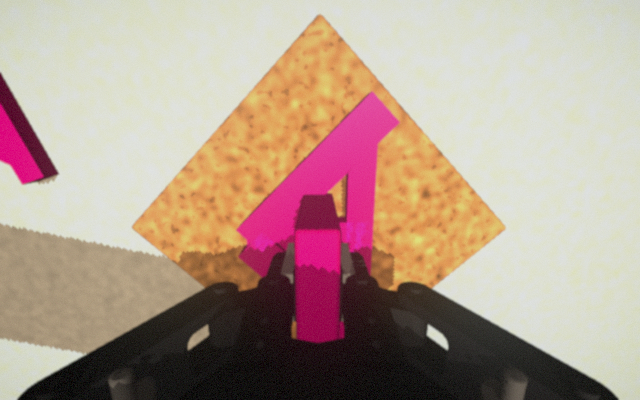

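Well centred. I'll lower it gently until it touches.

Emit:
arm_command --pt "0 -1 3" --pt "0 0 2" --pt "0 0 1" --pt "0 0 0.7" --pt "0 0 0.7" --pt "0 0 0" --pt "0 0 0" --turn '[0, 0, 0, 0, 0, 0, 0]' --grip '[1, 1, 1, 1, 1, 1, 1]'

```text
clock: 18.88
position: [0.5683, 0.2469, 0.0389]
ee_rot: [0.398, 0.918, 0.0, -0.0]
ft_force: [-6.2, -2.3, 11.5]
grip_width: 0.198
```

Emit:
arm_command --pt "0 0 -0.5" --pt "0 0 0" --pt "0 0 0" --pt "0 0 0" --pt "0 0 0" --pt "0 0 0" --pt "0 0 0" --pt "0 0 0" --turn '[0, 0, 0, 0, 0, 0, 0, 0]' --grip '[1, 0.8, 0.6, 0.3, 0, 0, 0, 0]' --newtons 30

```text
clock: 19.55
position: [0.5683, 0.2468, 0.038]
ee_rot: [0.398, 0.918, 0.0, -0.0]
ft_force: [0.1, -0.1, 0.2]
grip_width: 0.994
```

```bash
python3 - <<'E'
from h import *
go([0.568,0.247,0.239],np.radians(43.2))
cv2.imwrite("pics/h3.png",manip.camera("wrist"))
E
```

```text
pos [0.5683 0.2468 0.038 ] ty 43.14 z [-0.  0. -1.] t 19.55 F [ 0.1 -0.1  0.2] w 0.994
slide [ 3.00e-01 -1.00e-01 -2.01e+02] dist 201.0
turn (tool z is down: sign flipped) -0.06 alt 179.9
```

View pics/h3.png

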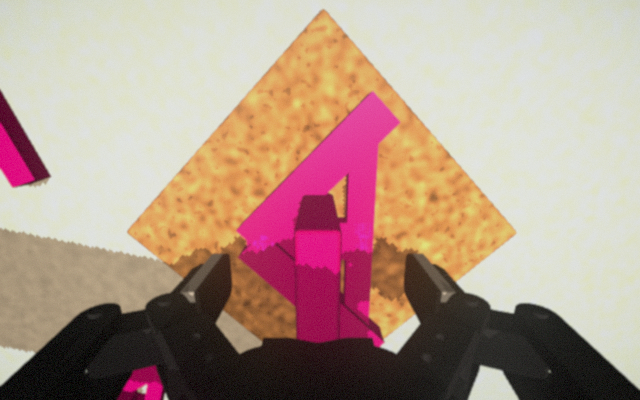

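Emit:
arm_command --pt "0 0 -10" --pt "0 0 -25" --pt "0 0 -35" --pt "0 0 -35" --pt "0 0 -35" --pt "0 0 -35" --pt "0 0 -25" --pt "0 0 0" --turn '[0, 0, 0, 0, 0, 0, 0, 0]' --grip '[0, 0, 0, 0, 0, 0, 0, 0]'

```text
clock: 20.27
position: [0.5705, 0.2475, 0.2454]
ee_rot: [0.398, 0.917, 0.004, 0.003]
ft_force: [-0.0, -0.5, -0.8]
grip_width: 0.999
```

```bash
python3 - <<'E'
from h import *
go([0.3,0.5,0.24],np.radians(43.2))
ci=manip.camera_info("wrist")
cv2.imwrite("pics/i1.png",manip.camera("wrist"))
for n in ["square_grip","square_corner","mat"]:
    for d in manip.tip_of(n,"wrist")[:3]: print(n,round(d["score"],2),toworld(ci,d["xyz"]).round(4),proj(ci,toworld(ci,d["xyz"])).round(0)[0])
E
```

```text
pos [0.5705 0.2475 0.2454] ty 43.12 z [ 0.0084  0.0049 -1.    ] t 20.27 F [-0.  -0.5 -0.8] w 0.999
slide [369.2 -24.9   4.4] dist 370.1
turn (tool z is down: sign flipped) -0.08 alt 179.9
square_grip 0.97 [0.3594 0.1589 0.0352] [129. 116.]
square_grip 0.74 [0.5696 0.2448 0.0567] [314. 188.]
square_corner 0.87 [0.5266 0.2076 0.0032] [272. 179.]
square_corner 0.83 [ 0.5183  0.0233 -0.0046] [186. 265.]
square_corner 0.67 [ 0.3469  0.1996 -0.0038] [158.  85.]
mat 0.63 [0.568  0.2509 0.0013] [317. 176.]
```

View pics/i1.png

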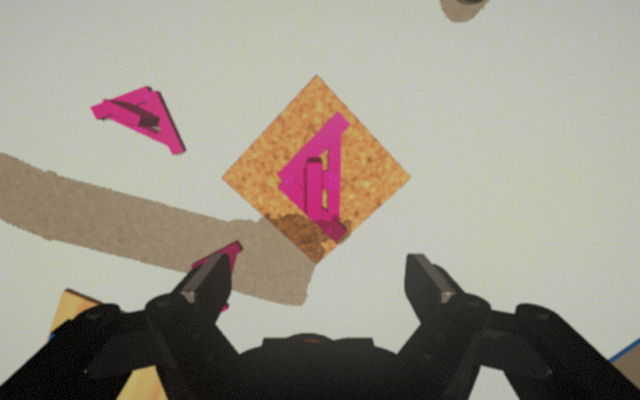

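Emit:
arm_command --pt "-20 -22 0" --pt "-25 -27 0" --pt "-25 -27 0" --pt "-25 -27 0" --pt "-25 -27 0" --pt "-25 -27 0" --pt "-25 -27 0" --pt "-25 -27 0" --pt "-25 -27 0" --pt "-25 -27 0" --turn '[0, 0, 0, 0, 0, 0, 0, 0, 0, 0]' --grip '[0, 0, 0, 0, 0, 0, 0, 0, 0, 0]'

```text
clock: 21.3
position: [0.5413, -0.1148, 0.2369]
ee_rot: [0.398, 0.918, -0.0, -0.001]
ft_force: [1.2, 0.4, 0.4]
grip_width: 1.002
```

Emit:
arm_command --pt "-25 -27 0" --pt "-25 -27 0" --pt "-11 -10 0" --pt "0 0 0" --pt "0 0 0" --pt "0 0 0" --turn '[0, 0, 0, 0, 0, 0]' --grip '[0, 0, 0, 0, 0, 0]'

```text
clock: 21.8
position: [0.5374, -0.2001, 0.2371]
ee_rot: [0.397, 0.918, 0.0, -0.001]
ft_force: [0.5, -0.3, -0.5]
grip_width: 1.001
```

```bash
python3 - <<'E'
from h import *
import pickle
fr()
ci=manip.camera_info("wrist"); im=manip.camera("wrist"); cv2.imwrite("pics/j1.png",im); np.save("g2.npy",im); pickle.dump(ci,open("g2ci.pkl","wb"))
cv2.imwrite("pics/j2.png",manip.camera("scene"))
for n in ["frame_corner","side_rail_end"]:
    for d in manip.tip_of(n,"wrist")[:2]: print(n,round(d["score"],2),toworld(ci,d["xyz"]).round(4),proj(ci,toworld(ci,d["xyz"])).round(0)[0])
E
```

```text
t 21.8 frame xy mm [ 51.3 101.1] z 237.1 F' [ 0.4 -0.4] -0.5 Tq [ 0.07 -0.01 -0.01] ty-60 -16.78 zax [-0.0017  0.0008] w 1.001
frame_corner 0.8 [ 0.5186 -0.311   0.0105] [251. 232.]
side_rail_end 0.89 [ 0.4726 -0.1484  0.0231] [308. 114.]
```

View pics/j1.png

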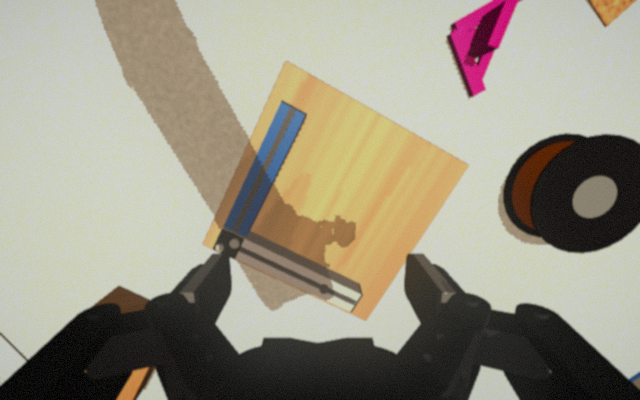

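View pics/j2.png

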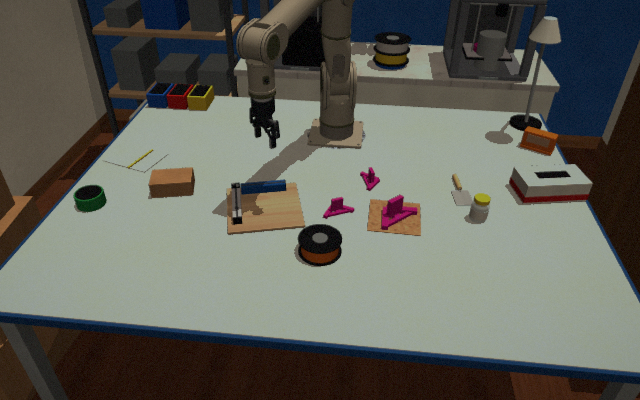

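```bash
python3 - <<'E'
from ang import *
def best(n,a,b,z):
    es=[edge(a,b,s,w=4) for s in (1,-1)]+[edge(a,b,s,w=4,ch=0) for s in (1,-1)]
    for e in es:
        if e[2]<.25: print(n,wang(e,z),e[0].round(1),e[1].round(1))
best("blue outer",(280,102),(228,226),.04)
best("blue inner",(306,113),(247,236),.04)
best("board y far",(290,63),(465,163),.01)
best("board x far",(468,165),(368,318),.01)
best("board -x",(285,65),(205,240),.01)
best("silver inner",(250,230),(358,291),.04)
cv2.imwrite("pics/j3.png",cv2.resize(im[90:320,200:380],None,fx=2.6,fy=2.6,interpolation=cv2.INTER_CUBIC))
E
```

```text
blue outer (array([ 0.4819, -0.3   ,  0.04  ]), array([ 0.446 , -0.1711,  0.04  ]), np.float64(105.56), 'res', 0.14) [228.7 214.6] [276.2 112.1]
blue outer (array([ 0.4814, -0.3002,  0.04  ]), array([ 0.4453, -0.1713,  0.04  ]), np.float64(105.64), 'res', 0.19) [228.2 214.4] [275.5 111.8]
blue inner (array([ 0.5105, -0.2926,  0.04  ]), array([ 0.4743, -0.1604,  0.04  ]), np.float64(105.33), 'res', 0.16) [250.7 225.7] [301.5 122.9]
blue inner (array([ 0.5098, -0.2928,  0.04  ]), array([ 0.4737, -0.1606,  0.04  ]), np.float64(105.27), 'res', 0.18) [250.2 225.4] [301.  122.7]
blue inner (array([ 0.5132, -0.2918,  0.04  ]), array([ 0.4767, -0.1596,  0.04  ]), np.float64(105.44), 'res', 0.17) [252.8 226.7] [303.6 123.9]
board y far (array([ 0.4356, -0.1157,  0.01  ]), array([ 0.6349, -0.0607,  0.01  ]), np.float64(15.42), 'res', 0.07) [304.2  70.6] [451.2 154.6]
board y far (array([ 0.4356, -0.1157,  0.01  ]), array([ 0.6349, -0.0605,  0.01  ]), np.float64(15.49), 'res', 0.12) [304.2  70.6] [451.4 154.4]
board x far (array([ 0.7212, -0.275 ,  0.01  ]), array([ 0.6654, -0.0714,  0.01  ]), np.float64(105.32), 'res', 0.15) [375.2 305.2] [460.2 177.3]
board x far (array([ 0.7286, -0.274 ,  0.01  ]), array([ 0.6703, -0.0704,  0.01  ]), np.float64(105.99), 'res', 0.18) [379.2 307.9] [463.2 179.3]
board x far (array([ 0.7216, -0.2749,  0.01  ]), array([ 0.6656, -0.0714,  0.01  ]), np.float64(105.36), 'res', 0.17) [375.4 305.4] [460.3 177.4]
board -x (array([ 0.4731, -0.3417,  0.01  ]), array([ 0.4177, -0.1437,  0.01  ]), np.float64(105.65), 'res', 0.19) [210.7 225.7] [276.8  78.2]
board -x (array([ 0.4724, -0.3419,  0.01  ]), array([ 0.4176, -0.1437,  0.01  ]), np.float64(105.48), 'res', 0.18) [210.2 225.4] [276.7  78.1]
```

View pics/j3.png

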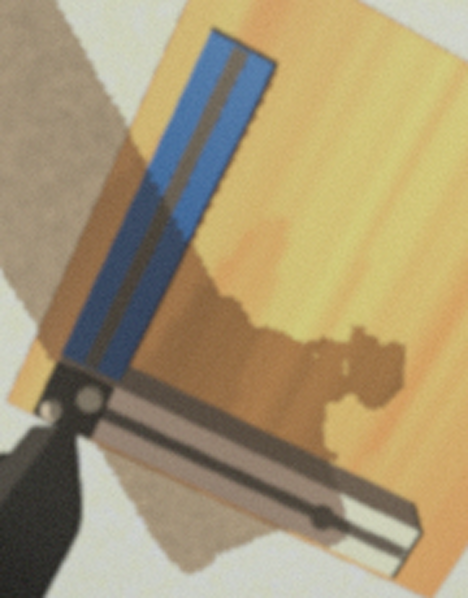

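```bash
python3 - <<'E'
from workcell import manip
print(manip.hand_in())
E
```

```text
the job is handed in; nothing more can be done
None
```

I seated the magenta square in the frame corner, pushed the leaning side rail out until it was square, laid the square back on the cork mat, and handed the job in. It took about 22 s.

- **Seating:** I slid the square along the fixed rail against the blue rail with the square resting on the board. It stopped moving with about 22 N towards the side rail and 11 N towards the fixed rail. No gap showed at the side rail in the wrist picture. The fixed rail showed none in the stretch I could see.
- **Tilt while pressing:** The tool leaned by about 0.012 rad under the push, so the square may have been slightly tilted at that point. I eased the push and pressed down harder, which left about 0.011 rad of lean, then backed the square away from both rails before lifting.
- **Rail angle:** I checked this after the square was taken away. The blue rail's edges lie at 105.3 to 105.6°, and the frame's y axis, taken from the clearest board edges, is at about 105.3 to 105.65°. That puts the rail square to within about 0.2°. I could not get a clean edge fit on the silver rail itself, so the board edges are the reference.
- **Placing:** The square was lowered to touch the mat at the same height it rested at the start. I let go and raised the gripper clear. The vision network put its grip point at (0.570, 0.245), and the mat centre measures about (0.568, 0.247).
- **Bystanders:** The spool, carton, jar and scraper look unmoved in the last scene picture. I did not re-measure their positions.

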